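# Bridge the drip tray and offer the lime saucer

## Robot

A 6-joint arm with a two-finger parallel gripper is mounted at the origin on the work surface. World frame = base frame: x ahead of the robot, y to its left, z up, the work surface at z = 0. Lengths are in m, angles in rad, forces in N, time in s.
With the tool pointing down it reaches from about 0.275 to 0.75 m from the base axis. Payload 10.2 kg.
Tool frame: the origin (TCP) lies at the very end of the fingers, on their centre line; the grasp point (between the pads) lies 19 mm behind it; z points along the fingers, y is the line along which they close (so a half turn about z gives the same grasp; the last joint's range is limited). The gripper opens to 88 mm and grips with 3 to 60 N. Pads are 18 mm wide; open, the fingers measure 123 mm over their backs; the gripper's body (75 mm by 187 mm) begins 45 mm behind the grasp point.
Start: joints at [1.042, 0.313, 1.498, -0, 1.331, -0.223], TCP at [0.158, 0.501, 0.239] pointing down, gripper open.
Joint ranges: [-2.94, 2.94], [-0.97, 2.17], [0.19, 2.56], [-1.23, 4.37], [0.02, 3.11], [-2.88, 2.88]. Speed limits (rad/s): [2.39, 2.39, 3.01, 3.14, 3.14, 3.14].

## Interface

Orientations are given as a unit quaternion [x, y, z, w].
In Python, from cell import get_obs, cams, env gives the robot as it stands.
- The arm moves only by the tool drive_tool, never from a script. Its argument "moves" is a list of rows, each an object with "xyz": the shift along the tool's x, y, z in units of 25 mm (1.0 is 25 mm), a list of three; "turn": the turn, a rotation vector about the tool's x, y, z in units of 5 degrees (1.0 is 5 degrees), a list of three; "hand": the closure, from 0 (fully open) to 1 (shut). A call has 1 to 12 rows; each row is the pose to reach, as a shift and turn from the pose commanded when the call began, along the tool's axes at that moment; what a row does not reach only later rows make up. A row lasts 1/12 s, in which the tool goes at most 41.7 mm and 7.16 degrees, less where a joint would pass 70% of its speed; a pose out of reach is approached as far as the arm can. A call with a gripper value outside its range is refused whole. The fingers move at their own pace and stop on an object; "newtons" is the grip in N (left out, the last holds). Time passes only in rows, so rows that repeat a pose let the fingers close. It gives the time, the measured TCP pose, the force, the opening and the grip force at its end, in the units of the state.
- get_obs(): the state, without advancing time (a new reading comes with each control period).
- cams.capture(name): name is "side" or "top" or "wrist"; returns a dict with "image" (420x560x3 uint8, red, green, blue), "fx", "fy", "cx", "cy" (pixels), "extrinsics" (4x4, takes a point from camera to world coordinates). Camera axes: x right, y up, looking along -z (the intrinsics and any distortion apply to the point x, -y, -z); pixel columns grow to the right and rows downward; lengths in m; the calibration is good to about 2 mm. A picture is of the moment at which its call begins. There is no depth.
- env.close_job(): hands the job in; it is judged then, once.
The state is a dict: "t": time; "joint_positions": joint angles; "qvel": joint speeds; "joint_torque": joint torques, N m; "tcp_pos": TCP position; "orientation": TCP orientation; "force": force on the tool from outside, world axes, zero at the start; "ft_torque": the same for the moment, N m; "finger_gap": finger opening in m; "grip_force": force on a finger pad.
Only numpy, scipy, OpenCV 4.12 (cv2) and the standard library are available. Lean on these libraries where they do the work, as an engineer would, in place of code of your own. Each camera call takes 0.05 s, during which the arm holds its last target. There are 200 camera calls.

## Task

Lay the flat aluminium bar across the drip tray's two cradles, down in their notches and about centred, and let go of it. Then lift the handled saucer with the lime straight up off the counter and, keeping it level with the lime in its middle all the while, give it a quarter turn (either way) so that its handle runs along the bar and its two foot runners could straddle it. Finish still holding the saucer by its handle, level and still, about a hand's breadth (8 cm) above the middle of the bar: do not set it down, as I will wipe its feet first; leave everything else where it stands.

Things in the scene. Friction and masses are not known exactly. Their poses are not given: they have to be found in the camera images.
- tray: Fixed steel drip tray, 280 (x) x 130 (y) mm, rim 12 mm high, on the robot's left or right. Two upright cradles, 16 mm thick, at x = -85 and +85 mm. Each has a notch open at the top, 44 mm wide in y, floor 50 mm above the counter, horns 12 mm thick up to 64 mm. Origin: middle of the tray at counter level; x runs from cradle to cradle (as the bar is to lie), z up.
- tray_seat (a point): Point midway between the two notches at the height of their floors (50 mm above the counter): where the middle of the bar's underside comes to lie. Axes as the tray's.
- bar: Loose flat aluminium bar, 230 (x) x 36 (y) x 10 (z) mm, 0.22 kg, lying flat on the counter between tray and saucer, roughly pointing away from the robot. Origin: centre of its underside; x along its length. It fits the 44 mm notches with 4 mm to spare on each side; either end may point either way, same face up.
- dish: Loose round orange ceramic saucer, 124 mm across, 0.28 kg, with a rigid arched handle along its y axis. Origin: centre of its underside (of the runners). Two foot runners parallel to y, 70 mm long, 44 mm apart inside. Rim 36 mm up, handle top 122 mm up, handle wires at y = -59 and +59 mm. Starts on the other side from the tray, handle square to the tray's x within 0.4 rad.
- dish_grip (a point): Centre of the saucer's wooden grip bar, 110 (y) x 14 (x) x 18 (z) mm, 113 mm above the underside, straight above the saucer's middle and centre of mass; pinch it across its 14 mm (the saucer's x). Axes as the saucer's.
- dish_floor (a point): Middle of the saucer's inside floor, 17 mm above its underside; the hollow slopes up gently (about 12 degrees) around it, steeper near the rim. Axes as the saucer's.
- lime_center (a point): Centre of the lime, a loose round ball 42 mm across, 45 g, resting in the middle of the saucer; it rolls. Its top is 59 mm above the saucer's underside, 45 mm below the underside of the grip bar.
- jug: Bystander: short glass jug with a handle, 84 mm across, 105 mm high, beyond the bar. Origin: centre of underside.
- squeezer: Bystander: folded aluminium hand squeezer lying far out on the right, about 210 x 70 x 36 mm. Origin: under the middle of its cup.
- spatula: Bystander: yellow silicone spatula, 250 mm long, lying far out on the left. Origin: centre of underside.
- sugar: Bystander: glass jar with steel lid, 72 mm across, 110 mm high, far left. Origin: centre of underside.
- bowl: Bystander: white ceramic bowl, 110 mm across, 45 mm high, far right. Origin: centre of underside.
- half: Bystander: half an orange, cut side down, 54 mm across, 29 mm high, just to the left of the bar, near its end towards the robot. Origin: centre of underside.
- lime: The lime itself (the ball). Its origin turns as it rolls: use its centre point instead.
Mind the look-alikes: they are no part of the job. Leave any white look-alike of the lime alone.

How it is judged:
On the way, in this order (a step that is already met when the one before it is completed fails the run):
1. the bar lies in both notches, about centred, released (horizontal distance between bar and tray_seat below 0.02 m and y of bar in the frame of tray between -0.007 and 0.007 m and z of bar in the frame of tray between 0.047 and 0.054 m and angle between the x axis of bar and the x axis of tray, either way round below 0.08 rad and angle between bar's own z axis and vertical below 0.04 rad and contact force between bar and tray above 0.5 N and contact force between bar and the fingers below 0.05 N), for 0.2 s.
2. the saucer is lifted clear of the counter by its handle, not yet turned, the lime in its middle (height (world z) of dish above 0.015 m and angle between the y axis of dish and the x axis of tray, either way round above 0.85 rad and contact force between dish and the fingers above 0.5 N and horizontal distance between lime_center and dish_floor below 0.016 m), for 0.1 s.
At the end, for the whole second after the job is handed in: Bar released in both notches, within 20 mm of centred. Saucer in the gripper, touching nothing else: underside 35 to 130 mm above the bar, within 30 mm of its middle, handle along it within 0.14 rad, level within 0.09 rad, nearly still, lime within 16 mm of its middle (all of step 1 and horizontal distance between dish and tray_seat below 0.03 m and z of dish in the frame of tray between 0.095 and 0.19 m and angle between the y axis of dish and the x axis of tray, either way round below 0.14 rad and angle between dish's own z axis and vertical below 0.09 rad and horizontal distance between lime_center and dish_floor below 0.016 m and contact force between dish and the fingers above 0.5 N and contact force between dish and bar below 0.05 N and contact force between dish and tray below 0.05 N and contact force between lime and dish above 0.1 N and contact force between lime and the fingers below 0.05 N and linear speed of dish below 0.03 m/s and angular speed of dish below 0.2 rad/s); the arm keeps its last pose, push and grip.
It fails at once if the lime rolls more than 25 mm from the saucer's middle (horizontal distance between lime_center and dish_floor above 0.025 m).
It fails at once if the saucer tips by more than 0.2 rad (angle between dish's own z axis and vertical above 0.2 rad).
It fails at once if a bystander is shifted by more than 20 mm (distance of any of jug, squeezer, spatula, sugar, bowl, half from where it was at the start of the episode above 0.02 m).
It also fails if it takes over 72 s, if anything falls off the work surface, if the arm or the gripper's body presses on something with over 40 N, if the wrist force passes 120 N, or if a joint passes its speed limit or range.

## Working session

There is one attempt and no reset: what is moved stays moved. The work goes in short steps, Python scripts to look and compute and a tool call to move; the robot and the scene stay as the last step left them, time stands still between calls to the robot, and variables do not carry over. Pictures are saved under pics/ and viewed, at most 10 in all, crops included, and the job is handed in when it is done.

Besides the shell and the picture viewer there is one more tool, called after "Emit:" as name([rows], argument=value, ...), one row to a line, values as JSON. drive_tool: Moves the arm, as the interface text tells. Its arguments: {"type":"object","properties":{"moves":{"type":"array"},"newtons":{"type":"number"}},"required":["moves"]}

```bash
ls; mkdir -p pics; python3 - <<'E'
from cell import get_obs,cams
import cv2,pickle
d={}
for n in("top","side"):
    c=cams.capture(n);d[n]=c
    cv2.imwrite(f"pics/{n}0.png",c["image"][...,::-1])
    print(n,c["fx"],c["cx"],c["cy"],c["extrinsics"].round(3).tolist(),[k for k in c])
pickle.dump(d,open("d0.pkl","wb"))
o=get_obs();print(o["orientation"],o["tcp_pos"],o["t"])
E
```

```text
pics
top 533.8498688709687 276.58196743403585 223.33710507922376 [[0.102, 0.972, -0.21, 0.253], [-0.995, 0.1, -0.022, -0.016], [-0.001, 0.211, 0.977, 1.626], [0.0, 0.0, 0.0, 1.0]] ['image', 'fx', 'fy', 'cx', 'cy', 'extrinsics']
side 501.5546418652953 278.223718608024 209.04151492277896 [[0.9, 0.249, -0.358, 0.089], [-0.436, 0.494, -0.752, -1.043], [-0.01, 0.833, 0.553, 0.848], [0.0, 0.0, 0.0, 1.0]] ['image', 'fx', 'fy', 'cx', 'cy', 'extrinsics']
[ 1.52290028e-01  9.88335681e-01 -5.37960244e-04 -2.00914862e-04] [0.15796164 0.50043711 0.23822709] 0.1
```

View pics/top0.png

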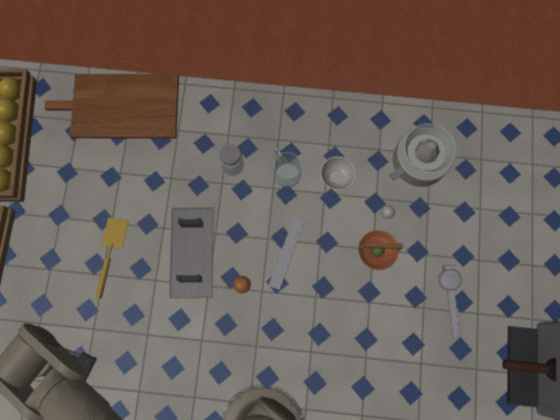

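View pics/side0.png

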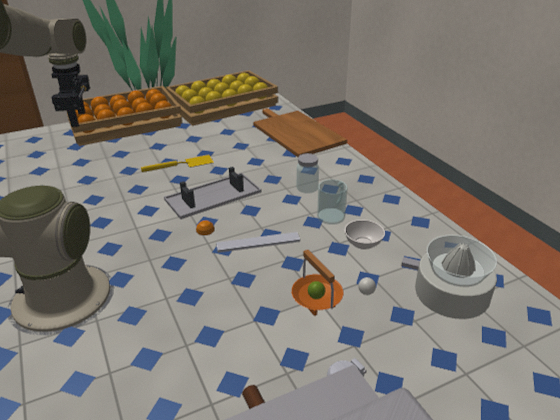

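Top view: tray (192,252), bar (286,253), the orange saucer (379,250) with the green lime (377,250). The white ball at (388,212) is the look-alike and stays put. The half orange is at (242,285), the jug at (288,172).

```bash
cat > h.py <<'E'
import numpy as np,cv2
def ray(c,u,v,z):
    E=c["extrinsics"];d=E[:3,:3]@np.array([(u-c["cx"])/c["fx"],-(v-c["cy"])/c["fy"],-1]);o=E[:3,3]
    return (o+d*(z-o[2])/d[2])[:2]
def proj(c,p):
    E=c["extrinsics"];q=E[:3,:3].T@(np.asarray(p)-E[:3,3]);return c["cx"]-c["fx"]*q[0]/q[2],c["cy"]+c["fy"]*q[1]/q[2]
def rect(m,off=(0,0)):
    cs,_=cv2.findContours(m.astype(np.uint8),cv2.RETR_EXTERNAL,cv2.CHAIN_APPROX_NONE)
    k=max(cs,key=cv2.contourArea)
    return k,cv2.boxPoints(cv2.minAreaRect(k))+np.array(off)
E
python3 - <<'E'
import pickle;from h import *
c=pickle.load(open("d0.pkl","rb"))["top"];im=c["image"]
crop=im[190:310,160:420];cv2.imwrite("pics/crop0.png",cv2.resize(crop,None,fx=3,fy=3,interpolation=cv2.INTER_CUBIC)[...,::-1])
hsv=cv2.cvtColor(im,cv2.COLOR_RGB2HSV)
for p in [(286,253),(379,262),(379,247),(395,246),(377,252),(192,252),(190,223),(242,285)]: print(p,im[p[1],p[0]],hsv[p[1],p[0]])
E
```

```text
(286, 253) [128 126 130] [135   8 130]
(379, 262) [111  67  44] [ 10 154 111]
(379, 247) [80 61 42] [ 15 121  80]
(395, 246) [106  75  55] [ 12 123 106]
(377, 252) [77 88 49] [ 38 113  88]
(192, 252) [108 106 108] [150   5 108]
(190, 223) [47 50 49] [80 15 50]
(242, 285) [131  86  55] [ 12 148 131]
```

View pics/crop0.png

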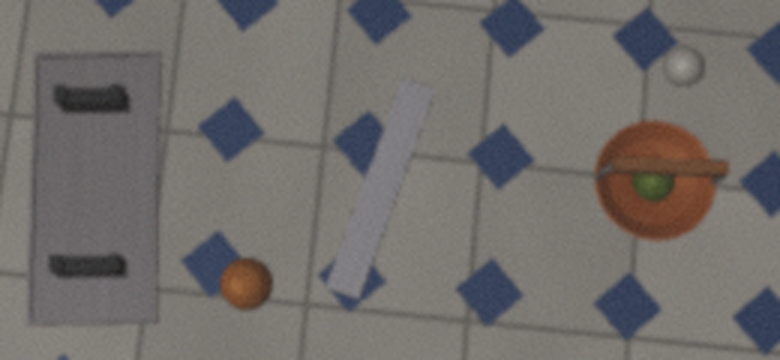

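The crop shows the saucer's handle from (361,245) to (402,246) with the green lime under it, the bar from (299,218) to (274,288), and the cradles at (191,223) and (189,278). The green ball in the saucer is the lime. The white one at (388,212) is not.

```bash
python3 - <<'E'
import pickle;from h import *
d=pickle.load(open("d0.pkl","rb"));c=d["top"]
R=lambda u,v,z:ray(c,160+u/3,190+v/3,z).round(4)
def seg(a,b):
    a,b=np.array(a),np.array(b);print(((a+b)/2).round(4),np.linalg.norm(a-b).round(4),np.degrees(np.arctan2(*(a-b)[::-1])).round(2))
print("tray");t=[R(*p,.012) for p in [(38,54),(161,54),(157,324),(30,323)]];seg((t[0]+t[1])/2,(t[2]+t[3])/2)
print("cradles");seg(R(92,93,.064),R(88,261,.064))
print("bar");seg((R(404,82,.01)+R(434,90,.01))/2,(R(358,299,.01)+R(328,290,.01))/2)
print("grip");seg(R(602,163,.122),R(728,169,.122))
print("lime",R(653,182,.04),"rim",R(656,180,.036),"half",R(246,284,.015),"white",R(684,66,.018),"jug",ray(c,288,172,.05))
s=d["side"];print("lime side",ray(s,316,290,.038))
E
```

```text
tray
[0.4832 0.2686] 0.2777 6.51
cradles
[0.4853 0.2672] 0.168 6.46
bar
[ 0.5107 -0.0205] 0.2288 -14.17
grip
[ 0.5422 -0.2864] 0.1198 93.11
lime [ 0.5405 -0.2902] rim [ 0.5435 -0.2938] half [0.3998 0.1054] white [ 0.6686 -0.3183] jug [0.75560135 0.00179871]
lime side [ 0.54263672 -0.2909864 ]
```

```bash
cat > go.py <<'E'
# go.py x y z closing_dir_deg -> shift/turn units for the move tool (tool straight down)
import sys,numpy as np;from cell import get_obs
from scipy.spatial.transform import Rotation as R
x,y,z,a=map(float,sys.argv[1:5]);o=get_obs();r=R.from_quat(o["orientation"])
best=None
for k in(0,180):
    t=np.radians(a+k);yv=np.array([np.cos(t),np.sin(t),0]);zv=np.array([0,0,-1.]);T=R.from_matrix(np.c_[np.cross(yv,zv),yv,zv])
    rv=(r.inv()*T).as_rotvec()
    if best is None or np.linalg.norm(rv)<np.linalg.norm(best):best=rv
yt=r.as_matrix()[:,1]
print("t",round(o["t"],2),"tcp",o["tcp_pos"].round(4),"close",np.degrees(np.arctan2(yt[1],yt[0])).round(2),"q6",o["joint_positions"].round(2),"F",o["force"].round(2),"gap",round(o["finger_gap"],4),round(o["grip_force"],1))
print("xyz",(r.inv().apply(np.array([x,y,z])-o["tcp_pos"])/.025).round(3),"turn",(np.degrees(best)/5).round(3))
E
python3 go.py .511 -.0205 .2 75.8
```

```text
t 0.1 tcp [0.158  0.5004 0.2382] close 72.48 q6 [ 1.04  0.31  1.5  -0.    1.33 -0.22] F [-0.19  0.85  0.58] gap 0.0882 0.0
xyz [-19.74  -15.618   1.542] turn [-0.013 -0.003 -0.664]
```

Emit:
drive_tool([
  {"xyz": [-19.74, -15.62, 1.0], "turn": [0, 0, -0.66], "hand": 0},
  {"xyz": [-19.74, -15.62, 1.0], "turn": [0, 0, -0.66], "hand": 0},
  {"xyz": [-19.74, -15.62, 1.0], "turn": [0, 0, -0.66], "hand": 0},
  {"xyz": [-19.74, -15.62, 1.0], "turn": [0, 0, -0.66], "hand": 0},
  {"xyz": [-19.74, -15.62, 1.0], "turn": [0, 0, -0.66], "hand": 0},
  {"xyz": [-19.74, -15.62, 1.0], "turn": [0, 0, -0.66], "hand": 0},
  {"xyz": [-19.74, -15.62, 1.0], "turn": [0, 0, -0.66], "hand": 0},
  {"xyz": [-19.74, -15.62, 1.0], "turn": [0, 0, -0.66], "hand": 0},
  {"xyz": [-19.74, -15.62, 1.0], "turn": [0, 0, -0.66], "hand": 0},
  {"xyz": [-19.74, -15.62, 1.0], "turn": [0, 0, -0.66], "hand": 0},
  {"xyz": [-19.74, -15.62, 1.0], "turn": [0, 0, -0.66], "hand": 0},
  {"xyz": [-19.74, -15.62, 1.0], "turn": [0, 0, -0.66], "hand": 0},
])

```text
t: 1.1
tcp_pos: [0.439, 0.085, 0.2187]
orientation: [0.124, 0.992, 0.0, -0.0]
force: [-0.1, 0.8, 0.7]
finger_gap: 0.0882
grip_force: 0.0
```

```bash
python3 go.py .511 -.0205 .2 75.8
```

```text
t 1.1 tcp [0.439  0.085  0.2187] close 75.76 q6 [-0.07  0.16  1.75  0.    1.23 -1.39] F [-0.06  0.83  0.7 ] gap 0.0882 0.0
xyz [-3.831 -3.382  0.748] turn [ 0.001 -0.001 -0.008]
```

Emit:
drive_tool([
  {"xyz": [0, 0, 0], "turn": [0, 0, 0], "hand": 0},
  {"xyz": [0, 0, 0], "turn": [0, 0, 0], "hand": 0},
  {"xyz": [0, 0, 0], "turn": [0, 0, 0], "hand": 0},
])

```text
t: 1.35
tcp_pos: [0.4379, 0.0874, 0.2186]
orientation: [0.124, 0.992, 0.0, -0.001]
force: [-0.3, -0.1, -0.3]
finger_gap: 0.0882
grip_force: 0.0
```

```bash
python3 go.py .511 -.0205 .2 75.8
```

```text
t 1.35 tcp [0.4379 0.0874 0.2186] close 75.76 q6 [-0.07  0.16  1.75  0.    1.23 -1.39] F [-0.26 -0.08 -0.33] gap 0.0882 0.0
xyz [-3.896 -3.464  0.74 ] turn [ 0.    -0.012 -0.007]
```

Emit:
drive_tool([
  {"xyz": [-3.9, -3.46, 0.74], "turn": [0, 0, 0], "hand": 0},
  {"xyz": [-3.9, -3.46, 0.74], "turn": [0, 0, 0], "hand": 0},
  {"xyz": [-3.9, -3.46, 0.74], "turn": [0, 0, 0], "hand": 0},
  {"xyz": [-3.9, -3.46, 0.74], "turn": [0, 0, 0], "hand": 0},
  {"xyz": [-3.9, -3.46, 0.74], "turn": [0, 0, 0], "hand": 0},
  {"xyz": [-3.9, -3.46, 0.74], "turn": [0, 0, 0], "hand": 0},
  {"xyz": [-3.9, -3.46, 0.74], "turn": [0, 0, 0], "hand": 0},
])

```text
t: 1.93
tcp_pos: [0.5109, -0.0189, 0.2008]
orientation: [0.123, 0.992, 0.0, 0.0]
force: [-0.0, -0.0, -0.5]
finger_gap: 0.0879
grip_force: 0.0
```

```bash
python3 go.py .511 -.0205 .004 75.8; python3 - <<'E'
from cell import cams;import cv2,pickle;from h import *
c=cams.capture("wrist");pickle.dump(c,open("w1.pkl","wb"));cv2.imwrite("pics/w1.png",c["image"][...,::-1])
print(c["fx"],c["extrinsics"].round(3).tolist())
E
```

```text
t 1.93 tcp [ 0.5109 -0.0189  0.2008] close 75.9 q6 [-0.27  0.32  1.6   0.    1.23 -1.59] F [-0.05 -0.01 -0.51] gap 0.0879 0.0
xyz [-0.017 -0.064  7.871] turn [0.003 0.001 0.021]
294.5367846008883 [[0.244, -0.92, -0.307, 0.43], [0.97, 0.231, 0.078, 0.001], [-0.0, -0.317, 0.948, 0.346], [0.0, 0.0, 0.0, 1.0]]
```

View pics/w1.png

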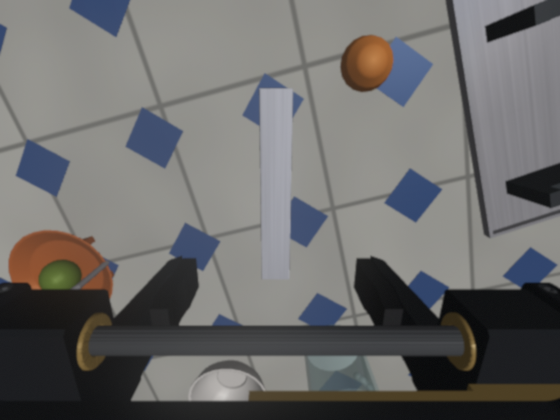

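Wrist view: the bar runs from (276,89) to (276,279), with the half orange at (367,62), the tray at right and the saucer at left. I'll compute its pose from these corners.

```bash
python3 - <<'E'
import pickle;from h import *
c=pickle.load(open("w1.pkl","rb"))
P=[ray(c,*p,.01) for p in [(261,89),(293,89),(290,278),(262,278)]]
a=(P[0]+P[1])/2;b=(P[2]+P[3])/2
print((a+b)/2,np.linalg.norm(a-b),np.degrees(np.arctan2(*(b-a)[::-1])),np.linalg.norm(P[0]-P[1]))
print("half",ray(c,367,62,.015))
E
```

```text
[ 0.51317    -0.01881914] 0.22618819260951273 -14.360106193168262 0.03371949629251977
half [0.40174021 0.1034576 ]
```

Emit:
drive_tool([
  {"xyz": [-0.04, 0, 1.5], "turn": [0, 0, 0], "hand": 0},
  {"xyz": [-0.04, 0, 3], "turn": [0, 0, 0], "hand": 0},
  {"xyz": [-0.04, 0, 4.5], "turn": [0, 0, 0], "hand": 0},
  {"xyz": [-0.04, 0, 6], "turn": [0, 0, 0], "hand": 0},
  {"xyz": [-0.04, 0, 7], "turn": [0, 0, 0], "hand": 0},
  {"xyz": [-0.04, 0, 7.5], "turn": [0, 0, 0], "hand": 0},
  {"xyz": [-0.04, 0, 7.83], "turn": [0, 0, 0], "hand": 0},
  {"xyz": [-0.04, 0, 7.83], "turn": [0, 0, 0], "hand": 0},
], newtons=30)

```text
t: 2.65
tcp_pos: [0.5118, -0.02, 0.0039]
orientation: [0.123, 0.992, 0.0, -0.001]
force: [0.7, 0.3, 0.1]
finger_gap: 0.0881
grip_force: 0.0
```

Emit:
drive_tool([
  {"xyz": [0, 0, 0], "turn": [0, 0, 0], "hand": 1},
  {"xyz": [0, 0, 0], "turn": [0, 0, 0], "hand": 1},
  {"xyz": [0, 0, 0], "turn": [0, 0, 0], "hand": 1},
  {"xyz": [0, 0, 0], "turn": [0, 0, 0], "hand": 1},
  {"xyz": [0, 0, 0], "turn": [0, 0, 0], "hand": 1},
  {"xyz": [0, 0, 0], "turn": [0, 0, 0], "hand": 1},
  {"xyz": [0, 0, 0], "turn": [0, 0, 0], "hand": 1},
  {"xyz": [0, 0, 0], "turn": [0, 0, 0], "hand": 1},
  {"xyz": [0, 0, 0], "turn": [0, 0, 0], "hand": 1},
  {"xyz": [0, 0, 0], "turn": [0, 0, 0], "hand": 1},
  {"xyz": [0, 0, 0], "turn": [0, 0, 0], "hand": 1},
  {"xyz": [0, 0, 0], "turn": [0, 0, 0], "hand": 1},
], newtons=30)

```text
t: 3.65
tcp_pos: [0.5126, -0.021, 0.0047]
orientation: [0.124, 0.992, 0.0, 0.0]
force: [-0.1, 0.5, 2.0]
finger_gap: 0.0353
grip_force: 30.0
```

Emit:
drive_tool([
  {"xyz": [0, 0, -1], "turn": [0, 0, 0], "hand": 1},
  {"xyz": [0, 0, -2.5], "turn": [0, 0, 0], "hand": 1},
  {"xyz": [0, 0, -4], "turn": [0, 0, 0], "hand": 1},
  {"xyz": [0, 0, -4.6], "turn": [0, 0, 0], "hand": 1},
  {"xyz": [0, 0, -4.6], "turn": [0, 0, 0], "hand": 1},
  {"xyz": [0, 0, -4.6], "turn": [0, 0, 0], "hand": 1},
])

```text
t: 4.15
tcp_pos: [0.5123, -0.0209, 0.1191]
orientation: [0.124, 0.992, -0.0, -0.0]
force: [0.0, 0.1, -2.0]
finger_gap: 0.0357
grip_force: 30.0
```

```bash
python3 go.py .485 .262 .12 96.5
```

```text
t 4.15 tcp [ 0.5123 -0.0209  0.1191] close 75.78 q6 [-0.27  0.42  1.69 -0.    1.04 -1.59] F [ 0.01  0.09 -2.03] gap 0.0357 30.0
xyz [ 3.839 10.702 -0.035] turn [-0.000e+00 -2.000e-03 -4.144e+00]
```

Emit:
drive_tool([
  {"xyz": [0.5, 1.2, 0], "turn": [0, 0, -0.5], "hand": 1},
  {"xyz": [3.84, 10.7, 0], "turn": [0, 0, -4.14], "hand": 1},
  {"xyz": [3.84, 10.7, 0], "turn": [0, 0, -4.14], "hand": 1},
  {"xyz": [3.84, 10.7, 0], "turn": [0, 0, -4.14], "hand": 1},
  {"xyz": [3.84, 10.7, 0], "turn": [0, 0, -4.14], "hand": 1},
  {"xyz": [3.84, 10.7, 0], "turn": [0, 0, -4.14], "hand": 1},
  {"xyz": [3.84, 10.7, 0], "turn": [0, 0, -4.14], "hand": 1},
  {"xyz": [3.84, 10.7, 0], "turn": [0, 0, -4.14], "hand": 1},
  {"xyz": [3.84, 10.7, 0], "turn": [0, 0, -4.14], "hand": 1},
  {"xyz": [3.84, 10.7, 0], "turn": [0, 0, -4.14], "hand": 1},
  {"xyz": [3.84, 10.7, 0], "turn": [0, 0, -4.14], "hand": 1},
  {"xyz": [3.84, 10.7, 0], "turn": [0, 0, -4.14], "hand": 1},
])

```text
t: 5.15
tcp_pos: [0.4854, 0.2605, 0.119]
orientation: [-0.056, 0.998, -0.0, -0.001]
force: [-0.2, 0.4, -1.4]
finger_gap: 0.0354
grip_force: 30.0
```

```bash
python3 go.py .4857 .267 .12 96.5; python3 - <<'E'
from cell import cams;import cv2,pickle;from h import *
c=cams.capture("wrist");pickle.dump(c,open("w2.pkl","wb"));cv2.imwrite("pics/w2.png",c["image"][...,::-1])
E
```

```text
t 5.15 tcp [0.4854 0.2605 0.119 ] close 96.37 q6 [ 0.28  0.49  1.57 -0.    1.08 -1.4 ] F [-0.16  0.42 -1.35] gap 0.0354 30.0
xyz [-0.04   0.256 -0.039] turn [-0.004 -0.013 -0.027]
```

View pics/w2.png

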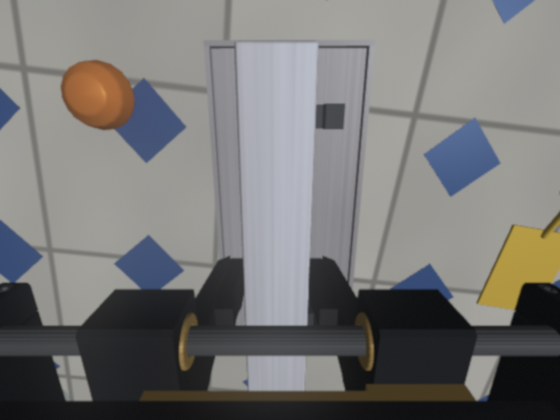

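Wrist view: the bar is held. Tray front corners are (207,43) and (371,43); the near-cradle horn that can be seen spans (323–344, 104–129).

```bash
python3 - <<'E'
import pickle;from h import *
c=pickle.load(open("w2.pkl","rb"))
r=lambda u,v,z:ray(c,u,v,z)
A,B,C,D=r(207,43,.012),r(371,43,.012),r(221,250,.012),r(354,275,.012)
an=lambda v:np.degrees(np.arctan2(v[1],v[0]))
print("w",np.linalg.norm(A-B),"ang L,R",an(C-A),an(D-B),"front",an(B-A)-90)
t=np.radians(6.5);x=np.array([np.cos(t),np.sin(t)]);y=np.array([-x[1],x[0]])
F=lambda p:(((p-[.4857,.267])@x).round(4),((p-[.4857,.267])@y).round(4))
for n,p in dict(A=A,B=B,C=C,D=D).items():print(n,F(p))
for p in[(323,104),(344,104),(344,129),(324,129)]:print("horn",p,F(r(*p,.064)))
# bar edges
P=[r(238,43,.127),r(316,43,.127),r(306,390,.127),r(249,390,.127)]
print("bar ang",an((P[3]+P[2])-(P[0]+P[1])),[F(p) for p in P])
E
```

```text
w 0.12421658505956232 ang L,R 6.5205387550054015 7.449600463027568 front 6.3580876008466305
A (np.float64(-0.1375), np.float64(-0.058))
B (np.float64(-0.1372), np.float64(0.0662))
C (np.float64(0.0346), np.float64(-0.058))
D (np.float64(0.0615), np.float64(0.0695))
horn (323, 104) (np.float64(-0.092), np.float64(0.0241))
horn (344, 104) (np.float64(-0.092), np.float64(0.0376))
horn (344, 129) (np.float64(-0.0767), np.float64(0.0386))
horn (324, 129) (np.float64(-0.0767), np.float64(0.0255))
bar ang 6.52447784638345 [(np.float64(-0.1133), np.float64(-0.0215)), (np.float64(-0.1132), np.float64(0.0107)), (np.float64(0.0751), np.float64(0.0122)), (np.float64(0.075), np.float64(-0.0229))]
```

Emit:
drive_tool([
  {"xyz": [0, 0.2, 0], "turn": [0, 0, -0.03], "hand": 1},
  {"xyz": [0, 0.32, 0.4], "turn": [0, 0, -0.03], "hand": 1},
  {"xyz": [0, 0.32, 1], "turn": [0, 0, -0.03], "hand": 1},
  {"xyz": [0, 0.32, 1.5], "turn": [0, 0, -0.03], "hand": 1},
  {"xyz": [0, 0.32, 1.7], "turn": [0, 0, -0.03], "hand": 1},
  {"xyz": [0, 0.32, 1.7], "turn": [0, 0, -0.03], "hand": 1},
  {"xyz": [0, 0.32, 1.7], "turn": [0, 0, -0.03], "hand": 1},
])

```text
t: 5.78
tcp_pos: [0.4844, 0.2699, 0.0772]
orientation: [-0.058, 0.998, 0.0, 0.0]
force: [-0.0, 1.0, -1.9]
finger_gap: 0.0353
grip_force: 30.0
```

```bash
python3 go.py .4857 .268 .055 96.5; python3 - <<'E'
from cell import cams;import cv2,pickle;from h import *
c=cams.capture("wrist");pickle.dump(c,open("w3.pkl","wb"))
s=cams.capture("side");pickle.dump(s,open("s3.pkl","wb"))
a=cv2.resize(c["image"][0:260,180:400],None,fx=2.0,fy=2.0,interpolation=cv2.INTER_CUBIC)
u,v=map(int,proj(s,[.486,.268,.06]));print(u,v)
b=cv2.resize(s["image"][v-45:v+42,u-60:u+60],(360,261),interpolation=cv2.INTER_CUBIC)
o=np.zeros((520,800,3),np.uint8);o[:520,:440]=a;o[:261,440:]=b
cv2.imwrite("pics/w3.png",o[...,::-1])
E
```

```text
t 5.78 tcp [0.4844 0.2699 0.0772] close 96.63 q6 [ 0.3   0.55  1.6   0.    0.99 -1.39] F [-0.04  1.03 -1.93] gap 0.0353 30.0
xyz [-0.041 -0.082  0.886] turn [0.    0.    0.025]
212 180
```

View pics/w3.png

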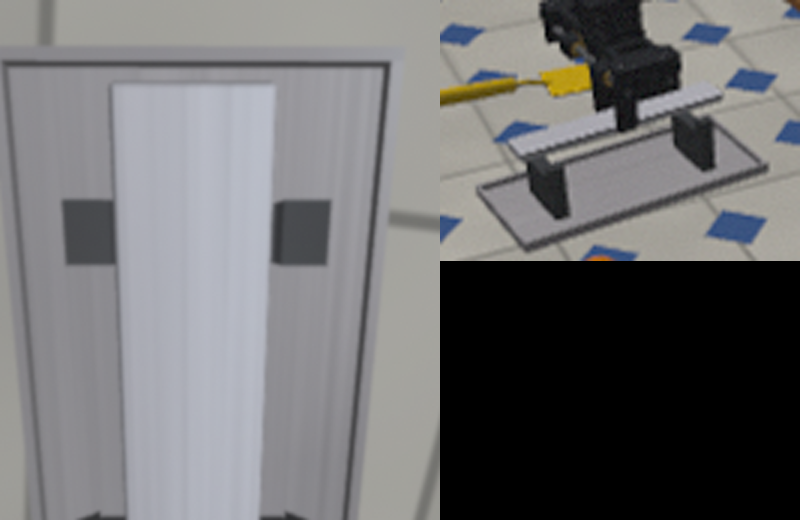

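Both near-cradle horns show, their outer edges at crop (63,232) and (330,232). The bar spans 115 to 272 on that row, so it is nearly centred. The side inset shows it just above the cradles.

```bash
python3 - <<'E'
import pickle;from h import *
c=pickle.load(open("w3.pkl","rb"));r=lambda u,v,z:ray(c,180+u/2,v/2,z)
t=np.radians(6.5);x=np.array([np.cos(t),np.sin(t)]);y=np.array([-x[1],x[0]]);O=np.array([.4844,.2699])
F=lambda p:(((p-O)@x*1e3).round(1),((p-O)@y*1e3).round(1))
H=[F(r(*p,.064)) for p in[(63,200),(330,200),(330,265),(64,265)]];print("horn",H)
print("bar",[F(r(*p,.083)) for p in[(111,85),(275,85),(115,232),(272,232),(126,500),(261,500)]])
rm=[r(*p,.012) for p in[(2,62),(392,62),(42,500),(348,500)]];print("rim",[F(p) for p in rm])
m=(rm[2]+rm[3]-rm[0]-rm[1]);print(np.degrees(np.arctan2(m[1],m[0])))
E
```

```text
horn [(np.float64(-91.2), np.float64(-32.3)), (np.float64(-91.4), np.float64(34.8)), (np.float64(-75.6), np.float64(36.0)), (np.float64(-75.5), np.float64(-33.1))]
bar [(np.float64(-112.8), np.float64(-16.9)), (np.float64(-112.9), np.float64(17.4)), (np.float64(-83.6), np.float64(-17.2)), (np.float64(-83.7), np.float64(18.1)), (np.float64(-17.4), np.float64(-16.9)), (np.float64(-17.5), np.float64(18.2))]
rim [(np.float64(-133.9), np.float64(-59.3)), (np.float64(-134.2), np.float64(62.5)), (np.float64(16.2), np.float64(-58.6)), (np.float64(15.9), np.float64(61.7))]
6.484447113755434
```

Emit:
drive_tool([
  {"xyz": [0, 0.035, 0.2], "turn": [0, 0, 0.02], "hand": 1},
  {"xyz": [0, 0.035, 0.4], "turn": [0, 0, 0.02], "hand": 1},
  {"xyz": [0, 0.035, 0.6], "turn": [0, 0, 0.02], "hand": 1},
  {"xyz": [0, 0.035, 0.75], "turn": [0, 0, 0.02], "hand": 1},
  {"xyz": [0, 0.035, 0.84], "turn": [0, 0, 0.02], "hand": 1},
  {"xyz": [0, 0.035, 0.88], "turn": [0, 0, 0.02], "hand": 1},
  {"xyz": [0, 0.035, 0.88], "turn": [0, 0, 0.02], "hand": 1},
  {"xyz": [0, 0.035, 0.88], "turn": [0, 0, 0.02], "hand": 1},
])

```text
t: 6.55
tcp_pos: [0.4843, 0.2708, 0.0552]
orientation: [-0.057, 0.998, 0.0, 0.0]
force: [0.2, 0.6, -2.8]
finger_gap: 0.0354
grip_force: 30.0
```

```bash
python3 go.py .4857 .268 .055 96.5
```

```text
t 6.55 tcp [0.4843 0.2708 0.0552] close 96.53 q6 [ 0.3   0.59  1.61 -0.    0.95 -1.39] F [ 0.17  0.65 -2.8 ] gap 0.0354 30.0
xyz [-0.042 -0.116  0.009] turn [0.001 0.003 0.006]
```

Emit:
drive_tool([
  {"xyz": [0, 0, 0.04], "turn": [0, 0, 0], "hand": 1},
  {"xyz": [0, 0, 0.04], "turn": [0, 0, 0], "hand": 1},
  {"xyz": [0, 0, 0.04], "turn": [0, 0, 0], "hand": 1},
])

```text
t: 6.8
tcp_pos: [0.4845, 0.2708, 0.0547]
orientation: [-0.057, 0.998, 0.0, 0.0]
force: [-1.5, -0.6, 4.4]
finger_gap: 0.0355
grip_force: 30.0
```

Contact. I'll release gently, lift, and check.

Emit:
drive_tool([
  {"xyz": [0, 0, 0], "turn": [0, 0, 0], "hand": 0.5},
  {"xyz": [0, 0, 0], "turn": [0, 0, 0], "hand": 0.4},
  {"xyz": [0, 0, 0], "turn": [0, 0, 0], "hand": 0.2},
  {"xyz": [0, 0, 0], "turn": [0, 0, 0], "hand": 0},
  {"xyz": [0, 0, 0], "turn": [0, 0, 0], "hand": 0},
  {"xyz": [0, 0, 0], "turn": [0, 0, 0], "hand": 0},
  {"xyz": [0, 0, -1], "turn": [0, 0, 0], "hand": 0},
  {"xyz": [0, 0, -2.5], "turn": [0, 0, 0], "hand": 0},
  {"xyz": [0, 0, -4], "turn": [0, 0, 0], "hand": 0},
  {"xyz": [0, 0, -5.5], "turn": [0, 0, 0], "hand": 0},
  {"xyz": [0, 0, -7], "turn": [0, 0, 0], "hand": 0},
  {"xyz": [0, 0, -7], "turn": [0, 0, 0], "hand": 0},
])

```text
t: 7.8
tcp_pos: [0.4863, 0.2715, 0.2365]
orientation: [-0.057, 0.998, 0.001, 0.006]
force: [-0.3, -0.5, 0.4]
finger_gap: 0.0884
grip_force: 0.0
```

```bash
python3 go.py .5422 -.2 .24 3; python3 - <<'E'
from cell import cams;import cv2,pickle;from h import *
c=cams.capture("wrist");pickle.dump(c,open("w4.pkl","wb"))
s=cams.capture("side");u,v=212,180
a=cv2.resize(c["image"][60:320,180:400],None,fx=2.0,fy=2.0,interpolation=cv2.INTER_CUBIC)
b=cv2.resize(s["image"][v-45:v+42,u-60:u+60],(360,261),interpolation=cv2.INTER_CUBIC)
o=np.zeros((520,800,3),np.uint8);o[:520,:440]=a;o[:261,440:]=b
cv2.imwrite("pics/w4.png",o[...,::-1])
E
```

```text
t 7.8 tcp [0.4863 0.2715 0.2365] close 96.54 q6 [ 0.3   0.38  1.41 -0.    1.34 -1.39] F [-0.29 -0.53  0.36] gap 0.0884 0.0
xyz [ -0.074 -18.991  -0.181] turn [ -0.083   0.13  -17.291]
```

View pics/w4.png

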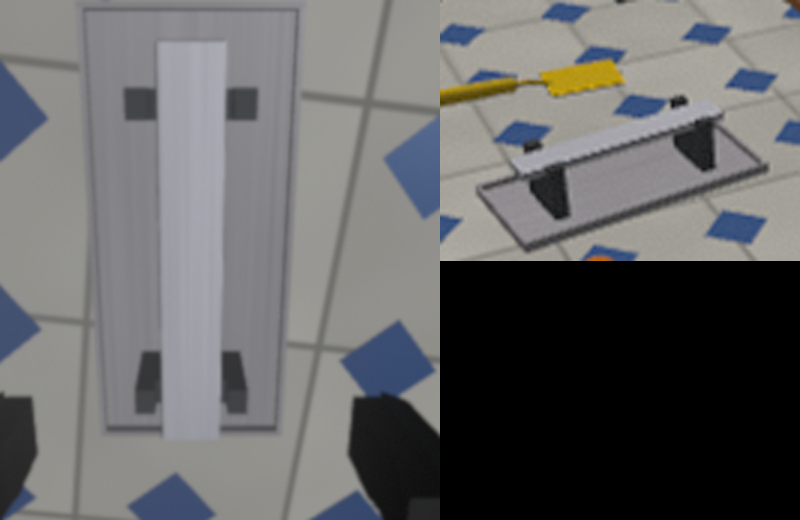

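The bar is seated in both notches and centred, and released. Next I move to hover beside the saucer.

```bash
python3 - <<'E'
import numpy as np
from scipy.spatial.transform import Rotation as R
from cell import get_obs
o=get_obs();r=R.from_quat(o["orientation"]);print((r.inv().apply(np.array([.5422,-.22,.25])-o["tcp_pos"])/.025).round(2))
E
```

```text
[ -0.06 -19.77  -0.81]
```

Emit:
drive_tool([
  {"xyz": [0, -19.8, -0.6], "turn": [0, 0, 18.68], "hand": 0},
  {"xyz": [0, -19.8, -0.6], "turn": [0, 0, 18.68], "hand": 0},
  {"xyz": [0, -19.8, -0.6], "turn": [0, 0, 18.68], "hand": 0},
  {"xyz": [0, -19.8, -0.6], "turn": [0, 0, 18.68], "hand": 0},
  {"xyz": [0, -19.8, -0.6], "turn": [0, 0, 18.68], "hand": 0},
  {"xyz": [0, -19.8, -0.6], "turn": [0, 0, 18.68], "hand": 0},
  {"xyz": [0, -19.8, -0.6], "turn": [0, 0, 18.68], "hand": 0},
  {"xyz": [0, -19.8, -0.6], "turn": [0, 0, 18.68], "hand": 0},
  {"xyz": [0, -19.8, -0.6], "turn": [0, 0, 18.68], "hand": 0},
  {"xyz": [0, -19.8, -0.6], "turn": [0, 0, 18.68], "hand": 0},
  {"xyz": [0, -19.8, -0.6], "turn": [0, 0, 18.68], "hand": 0},
  {"xyz": [0, -19.8, -0.6], "turn": [0, 0, 18.68], "hand": 0},
])

```text
t: 8.9
tcp_pos: [0.5399, -0.2234, 0.2422]
orientation: [0.642, 0.767, -0.0, -0.001]
force: [0.5, 0.7, -0.1]
finger_gap: 0.0878
grip_force: 0.0
```

```bash
python3 go.py .5422 -.22 .25 3.1
```

```text
t 8.9 tcp [ 0.5399 -0.2234  0.2422] close 10.18 q6 [-0.59  0.44  1.3  -0.    1.4  -0.77] F [ 0.48  0.73 -0.08] gap 0.0878 0.0
xyz [ 0.12   0.116 -0.312] turn [-0.027 -0.021  1.416]
```

Emit:
drive_tool([
  {"xyz": [0, 0, 0], "turn": [0, 0, 1.4], "hand": 0},
  {"xyz": [0, 0, 0], "turn": [0, 0, 1.4], "hand": 0},
  {"xyz": [0, 0, 0], "turn": [0, 0, 1.4], "hand": 0},
  {"xyz": [0, 0, 0], "turn": [0, 0, 1.4], "hand": 0},
])

```text
t: 9.23
tcp_pos: [0.5404, -0.22, 0.2433]
orientation: [0.683, 0.73, -0.0, -0.001]
force: [-0.4, -0.6, 0.1]
finger_gap: 0.0881
grip_force: 0.0
```

```bash
python3 go.py .5422 -.29 .24 3.1; python3 - <<'E'
from cell import cams;import cv2,pickle;from h import *
c=cams.capture("wrist");pickle.dump(c,open("w5.pkl","wb"));cv2.imwrite("pics/w5.png",c["image"][...,::-1])
E
```

```text
t 9.23 tcp [ 0.5404 -0.22    0.2433] close 3.86 q6 [-0.59  0.44  1.3   0.    1.4  -0.65] F [-0.36 -0.6   0.14] gap 0.0881 0.0
xyz [-2.8   -0.115  0.131] turn [-0.014 -0.013  0.151]
```

View pics/w5.png

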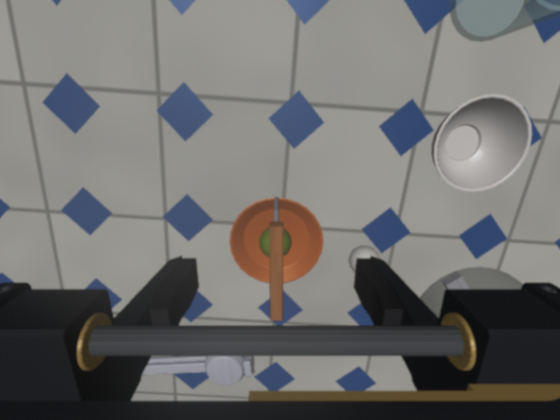

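The grip bar's top runs from (276,223) to (277,320), with the lime at (275,241) in the middle of the saucer. The white look-alike is at (365,262), clear of the fingers.

```bash
python3 - <<'E'
import pickle;from h import *
c=pickle.load(open("w5.pkl","rb"))
hsv=cv2.cvtColor(c["image"],cv2.COLOR_RGB2HSV)
im=c["image"].astype(int)
for v in(232,256,275,300,312):
    row=[tuple(im[v,u]) for u in range(266,288)]
    print(v,[int(p[0]-p[2]) for p in row])
E
python3 - <<'E'
import pickle;from h import *
c=pickle.load(open("w5.pkl","rb"))
a,b=ray(c,276,222.5,.122),ray(c,276.6,320,.122)
print(a,b,(a+b)/2,np.linalg.norm(a-b),np.degrees(np.arctan2(*(a-b)[::-1])))
print("rim",ray(c,276.5,241,.036),"lime",ray(c,275.5,241,.038))
E
```

```text
232 [32, 33, 38, 48, 58, 62, 63, 63, 64, 66, 68, 68, 68, 69, 68, 66, 57, 43, 31, 30, 31, 43]
256 [81, 67, 55, 53, 58, 63, 65, 65, 65, 64, 64, 66, 67, 69, 69, 64, 61, 71, 85, 92, 94, 95]
275 [92, 93, 89, 76, 64, 64, 65, 65, 65, 65, 64, 64, 63, 63, 63, 61, 65, 83, 96, 99, 99, 99]
300 [-6, -18, -27, -10, 31, 57, 63, 64, 64, 64, 64, 64, 63, 62, 60, 49, 16, -25, -42, -45, -45, -45]
312 [-46, -45, -41, -15, 28, 53, 61, 62, 63, 63, 63, 62, 62, 62, 60, 49, 14, -26, -44, -47, -46, -46]
[ 0.54047705 -0.23404037] [ 0.54870911 -0.34639242] [ 0.54459308 -0.29021639] 0.11265322958956976 94.19058614833435
rim [ 0.54475107 -0.29080693] lime [ 0.54340092 -0.29002467]
```

```bash
python3 go.py .544 -.2905 .094 3.9
```

```text
t 9.28 tcp [ 0.5405 -0.2199  0.2437] close 3.84 q6 [-0.59  0.44  1.3   0.    1.4  -0.65] F [-0.16  0.04  0.38] gap 0.0881 0.0
xyz [-2.831 -0.044  5.986] turn [-0.008 -0.007 -0.013]
```

Emit:
drive_tool([
  {"xyz": [-1, 0, 0], "turn": [0, 0, 0], "hand": 0},
  {"xyz": [-2.2, -0.04, 0], "turn": [0, 0, 0], "hand": 0},
  {"xyz": [-2.83, -0.04, 0], "turn": [0, 0, 0], "hand": 0},
  {"xyz": [-2.83, -0.04, 0.3], "turn": [0, 0, 0], "hand": 0},
  {"xyz": [-2.83, -0.04, 1.3], "turn": [0, 0, 0], "hand": 0},
  {"xyz": [-2.83, -0.04, 2.4], "turn": [0, 0, 0], "hand": 0},
  {"xyz": [-2.83, -0.04, 3.5], "turn": [0, 0, 0], "hand": 0},
  {"xyz": [-2.83, -0.04, 4.5], "turn": [0, 0, 0], "hand": 0.1},
  {"xyz": [-2.83, -0.04, 5.3], "turn": [0, 0, 0], "hand": 0.2},
  {"xyz": [-2.83, -0.04, 5.8], "turn": [0, 0, 0], "hand": 0.3},
  {"xyz": [-2.83, -0.04, 5.98], "turn": [0, 0, 0], "hand": 0.4},
  {"xyz": [-2.83, -0.04, 5.98], "turn": [0, 0, 0], "hand": 0.5},
])

```text
t: 10.28
tcp_pos: [0.5437, -0.2902, 0.0936]
orientation: [0.684, 0.73, -0.0, -0.001]
force: [0.3, -0.2, -0.3]
finger_gap: 0.0569
grip_force: 0.0
```

```bash
python3 go.py .544 -.2905 .094 3.9;python3 - <<'E'
from cell import cams;import cv2,pickle;from h import *
c=cams.capture("wrist");s=cams.capture("side");pickle.dump((c,s),open("w6.pkl","wb"))
b=cv2.resize(s["image"][220:340,250:390],None,fx=3,fy=3,interpolation=cv2.INTER_CUBIC)
a=c["image"][60:420,90:470]
o=np.zeros((360,800,3),np.uint8);o[:,:380]=a;o[:,380:]=b
cv2.imwrite("pics/w6.png",o[...,::-1])
E
```

```text
t 10.28 tcp [ 0.5437 -0.2902  0.0936] close 3.72 q6 [-0.68  0.65  1.37  0.    1.12 -0.75] F [ 0.27 -0.22 -0.3 ] gap 0.0569 0.0
xyz [-0.014  0.01  -0.015] turn [-0.018 -0.018 -0.037]
```

View pics/w6.png

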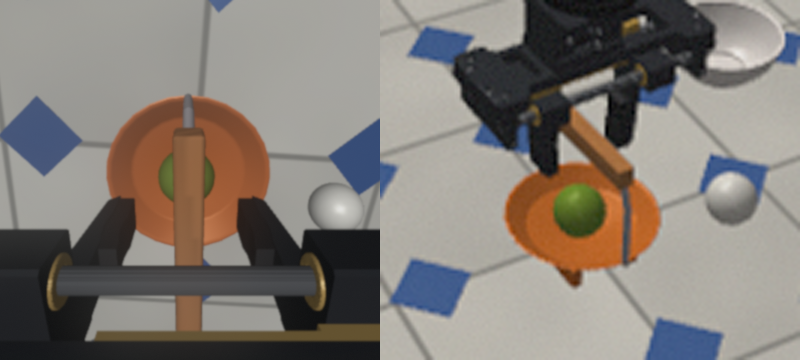

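The fingers straddle the grip bar evenly, at crop x 130 and 243 with the bar at 188. Closing gently.

Emit:
drive_tool([
  {"xyz": [0, 0, 0], "turn": [0, 0, 0], "hand": 0.6},
  {"xyz": [0, 0, 0], "turn": [0, 0, 0], "hand": 0.68},
  {"xyz": [0, 0, 0], "turn": [0, 0, 0], "hand": 0.74},
  {"xyz": [0, 0, 0], "turn": [0, 0, 0], "hand": 0.78},
  {"xyz": [0, 0, 0], "turn": [0, 0, 0], "hand": 0.8},
  {"xyz": [0, 0, 0], "turn": [0, 0, 0], "hand": 0.82},
  {"xyz": [0, 0, 0], "turn": [0, 0, 0], "hand": 0.83},
  {"xyz": [0, 0, 0], "turn": [0, 0, 0], "hand": 0.84},
  {"xyz": [0, 0, 0], "turn": [0, 0, 0], "hand": 0.85},
  {"xyz": [0, 0, 0], "turn": [0, 0, 0], "hand": 0.86},
  {"xyz": [0, 0, 0], "turn": [0, 0, 0], "hand": 1},
  {"xyz": [0, 0, 0], "turn": [0, 0, 0], "hand": 1},
], newtons=20)

```text
t: 11.38
tcp_pos: [0.5441, -0.2918, 0.0948]
orientation: [0.685, 0.729, 0.0, 0.0]
force: [2.1, -0.3, 2.2]
finger_gap: 0.0135
grip_force: 20.0
```

Emit:
drive_tool([
  {"xyz": [0, 0, 0], "turn": [0, 0, 0], "hand": 1},
  {"xyz": [0, 0, 0], "turn": [0, 0, 0], "hand": 1},
  {"xyz": [0, 0, -0.03], "turn": [0, 0, 0], "hand": 1},
  {"xyz": [0, 0, -0.08], "turn": [0, 0, 0], "hand": 1},
  {"xyz": [0, 0, -0.16], "turn": [0, 0, 0], "hand": 1},
  {"xyz": [0, 0, -0.26], "turn": [0, 0, 0], "hand": 1},
  {"xyz": [0, 0, -0.38], "turn": [0, 0, 0], "hand": 1},
  {"xyz": [0, 0, -0.5], "turn": [0, 0, 0], "hand": 1},
  {"xyz": [0, 0, -0.62], "turn": [0, 0, 0], "hand": 1},
  {"xyz": [0, 0, -0.72], "turn": [0, 0, 0], "hand": 1},
  {"xyz": [0, 0, -0.78], "turn": [0, 0, 0], "hand": 1},
  {"xyz": [0, 0, -0.8], "turn": [0, 0, 0], "hand": 1},
], newtons=45)

```text
t: 12.38
tcp_pos: [0.544, -0.2918, 0.115]
orientation: [0.685, 0.729, 0.0, 0.0]
force: [0.2, 0.0, -3.6]
finger_gap: 0.0133
grip_force: 45.0
```

```bash
cat > lime.py <<'E'
# lime vs saucer centre in the wrist and side images
from cell import cams,get_obs;from h import *
o=get_obs();z0=o["tcp_pos"][2]-.094;print(o["tcp_pos"].round(4),round(o["grip_force"],1),o["force"].round(2))
for n in("wrist","side"):
    c=cams.capture(n);h=cv2.cvtColor(c["image"],cv2.COLOR_RGB2HSV)
    u,v=map(int,proj(c,[*o["tcp_pos"][:2],z0+.03]));m=np.zeros(h.shape[:2],np.uint8);cv2.circle(m,(u,v),90 if n=="wrist" else 40,1,-1)
    g=cv2.inRange(h,(28,90,25),(55,255,255))*m
    k,_=rect(g);p,r=cv2.minEnclosingCircle(k);q=ray(c,*p,z0+.038)
    print(n,"lime-tcp mm",((q-o["tcp_pos"][:2])*1e3).round(1),"px",np.round(p,1),round(r,1))
E
python3 lime.py
```

```text
[ 0.544  -0.2918  0.115 ] 45.0 [ 0.2   0.01 -3.6 ]
wrist lime-tcp mm [-13.6  -0.2] px [258.5 234. ] 21.0
side lime-tcp mm [-1.6  1.7] px [316.  283.1] 8.5
```

Lifted level, and the side view puts the lime within 2 mm of centre. The wrist value isn't usable because the handle hides half the lime. Next a smooth rise.

Emit:
drive_tool([
  {"xyz": [0, 0, -0.02], "turn": [0, 0, 0], "hand": 1},
  {"xyz": [0, 0, -0.17], "turn": [0, 0, 0], "hand": 1},
  {"xyz": [0, 0, -0.5], "turn": [0, 0, 0], "hand": 1},
  {"xyz": [0, 0, -1.01], "turn": [0, 0, 0], "hand": 1},
  {"xyz": [0, 0, -1.66], "turn": [0, 0, 0], "hand": 1},
  {"xyz": [0, 0, -2.4], "turn": [0, 0, 0], "hand": 1},
  {"xyz": [0, 0, -3.14], "turn": [0, 0, 0], "hand": 1},
  {"xyz": [0, 0, -3.79], "turn": [0, 0, 0], "hand": 1},
  {"xyz": [0, 0, -4.3], "turn": [0, 0, 0], "hand": 1},
  {"xyz": [0, 0, -4.63], "turn": [0, 0, 0], "hand": 1},
  {"xyz": [0, 0, -4.78], "turn": [0, 0, 0], "hand": 1},
  {"xyz": [0, 0, -4.8], "turn": [0, 0, 0], "hand": 1},
])

```text
t: 13.48
tcp_pos: [0.544, -0.2918, 0.2353]
orientation: [0.685, 0.729, 0.0, 0.0]
force: [1.0, -0.1, -3.4]
finger_gap: 0.0136
grip_force: 45.0
```

```bash
python3 lime.py; python3 go.py .4853 .2714 .234 96.5; python3 - <<'E'
import numpy as np
from scipy.spatial.transform import Rotation as R
from cell import get_obs
o=get_obs();r=R.from_quat(o["orientation"]);d=r.inv().apply(np.array([.4853,.2714,.235])-o["tcp_pos"])/.025
s=lambda t:10*t**3-15*t**4+6*t**5
k=np.arange(61)/60
for c in range(5):print([[round(float(x),2) for x in d[:2]*(s(k[12*c+j])-s(k[12*c]))] for j in range(1,13)])
print("z",d[2])
k=np.arange(37)/36
for c in range(3):print([round(float(17.5*(s(k[12*c+j])-s(k[12*c]))),2) for j in range(1,13)])
E
```

```text
[ 0.544  -0.2918  0.2353] 45.0 [ 1.04 -0.06 -3.45]
wrist lime-tcp mm [-13.9  -0.3] px [258. 234.] 22.0
side lime-tcp mm [-3.5  1.5] px [317.  242.1] 9.1
t 13.58 tcp [ 0.5438 -0.2916  0.234 ] close 3.58 q6 [-0.68  0.52  1.2  -0.    1.42 -0.74] F [-0.43  0.2  -3.21] gap 0.0136 45.0
xyz [ 2.2623e+01 -9.2700e-01  1.7000e-02] turn [-1.3000e-02  0.0000e+00  1.7417e+01]
[[0.0, -0.0], [0.01, -0.0], [0.03, -0.0], [0.06, -0.0], [0.12, -0.0], [0.19, -0.01], [0.3, -0.01], [0.43, -0.02], [0.6, -0.02], [0.8, -0.03], [1.04, -0.04], [1.31, -0.05]]
[[0.31, -0.01], [0.65, -0.03], [1.03, -0.04], [1.45, -0.06], [1.9, -0.08], [2.38, -0.1], [2.89, -0.12], [3.44, -0.14], [4.01, -0.16], [4.61, -0.19], [5.23, -0.21], [5.87, -0.24]]
[[0.66, -0.03], [1.34, -0.05], [2.02, -0.08], [2.72, -0.11], [3.42, -0.14], [4.13, -0.17], [4.84, -0.2], [5.54, -0.23], [6.24, -0.26], [6.92, -0.28], [7.6, -0.31], [8.26, -0.34]]
[[0.64, -0.03], [1.26, -0.05], [1.86, -0.08], [2.43, -0.1], [2.98, -0.12], [3.49, -0.14], [3.97, -0.16], [4.42, -0.18], [4.84, -0.2], [5.22, -0.21], [5.56, -0.23], [5.87, -0.24]]
[[0.27, -0.01], [0.51, -0.02], [0.71, -0.03], [0.88, -0.04], [1.01, -0.04], [1.12, -0.05], [1.2, -0.05], [1.25, -0.05], [1.28, -0.05], [1.3, -0.05], [1.31, -0.05], [1.31, -0.05]]
z -0.022687322555364677
[0.0, 0.03, 0.09, 0.2, 0.38, 0.62, 0.94, 1.34, 1.81, 2.36, 2.98, 3.67]
[0.75, 1.55, 2.39, 3.27, 4.17, 5.08, 5.99, 6.89, 7.76, 8.6, 9.41, 10.15]
[0.69, 1.31, 1.86, 2.34, 2.73, 3.05, 3.3, 3.47, 3.58, 3.65, 3.67, 3.67]
```

Emit:
drive_tool([
  {"xyz": [0, 0, 0], "turn": [0, 0, 0], "hand": 1},
  {"xyz": [0.01, 0, 0], "turn": [0, 0, 0], "hand": 1},
  {"xyz": [0.03, 0, 0], "turn": [0, 0, 0], "hand": 1},
  {"xyz": [0.06, 0, 0], "turn": [0, 0, 0], "hand": 1},
  {"xyz": [0.12, 0, 0], "turn": [0, 0, 0], "hand": 1},
  {"xyz": [0.19, -0.01, 0], "turn": [0, 0, 0], "hand": 1},
  {"xyz": [0.3, -0.01, 0], "turn": [0, 0, 0], "hand": 1},
  {"xyz": [0.43, -0.02, 0], "turn": [0, 0, 0], "hand": 1},
  {"xyz": [0.6, -0.02, 0], "turn": [0, 0, 0], "hand": 1},
  {"xyz": [0.8, -0.03, 0], "turn": [0, 0, 0], "hand": 1},
  {"xyz": [1.04, -0.04, 0], "turn": [0, 0, 0], "hand": 1},
  {"xyz": [1.31, -0.05, 0], "turn": [0, 0, 0], "hand": 1},
])

```text
t: 14.58
tcp_pos: [0.5406, -0.2585, 0.2346]
orientation: [0.685, 0.729, 0.0, -0.0]
force: [-0.7, 0.1, -3.4]
finger_gap: 0.0129
grip_force: 45.0
```

Emit:
drive_tool([
  {"xyz": [0.31, -0.01, 0], "turn": [0, 0, 0], "hand": 1},
  {"xyz": [0.65, -0.03, 0], "turn": [0, 0, 0], "hand": 1},
  {"xyz": [1.03, -0.04, 0], "turn": [0, 0, 0], "hand": 1},
  {"xyz": [1.45, -0.06, 0], "turn": [0, 0, 0], "hand": 1},
  {"xyz": [1.9, -0.08, 0], "turn": [0, 0, 0], "hand": 1},
  {"xyz": [2.38, -0.1, 0], "turn": [0, 0, 0], "hand": 1},
  {"xyz": [2.89, -0.12, 0], "turn": [0, 0, 0], "hand": 1},
  {"xyz": [3.44, -0.14, 0], "turn": [0, 0, 0], "hand": 1},
  {"xyz": [4.01, -0.16, 0], "turn": [0, 0, 0], "hand": 1},
  {"xyz": [4.61, -0.19, 0], "turn": [0, 0, 0], "hand": 1},
  {"xyz": [5.23, -0.21, 0], "turn": [0, 0, 0], "hand": 1},
  {"xyz": [5.87, -0.24, 0], "turn": [0, 0, 0], "hand": 1},
])

```text
t: 15.58
tcp_pos: [0.5253, -0.1114, 0.2347]
orientation: [0.685, 0.729, 0.0, 0.0]
force: [-0.1, 0.7, -3.3]
finger_gap: 0.0136
grip_force: 45.0
```

Emit:
drive_tool([
  {"xyz": [0.66, -0.03, 0], "turn": [0, 0, 0], "hand": 1},
  {"xyz": [1.34, -0.05, 0], "turn": [0, 0, 0], "hand": 1},
  {"xyz": [2.02, -0.08, 0], "turn": [0, 0, 0], "hand": 1},
  {"xyz": [2.72, -0.11, 0], "turn": [0, 0, 0], "hand": 1},
  {"xyz": [3.42, -0.14, 0], "turn": [0, 0, 0], "hand": 1},
  {"xyz": [4.13, -0.17, 0], "turn": [0, 0, 0], "hand": 1},
  {"xyz": [4.84, -0.2, 0], "turn": [0, 0, 0], "hand": 1},
  {"xyz": [5.54, -0.23, 0], "turn": [0, 0, 0], "hand": 1},
  {"xyz": [6.24, -0.26, 0], "turn": [0, 0, 0], "hand": 1},
  {"xyz": [6.92, -0.28, 0], "turn": [0, 0, 0], "hand": 1},
  {"xyz": [7.6, -0.31, 0], "turn": [0, 0, 0], "hand": 1},
  {"xyz": [8.26, -0.34, 0], "turn": [0, 0, 0], "hand": 1},
])

```text
t: 16.58
tcp_pos: [0.5035, 0.0942, 0.2347]
orientation: [0.685, 0.729, 0.0, 0.0]
force: [0.2, -0.1, -2.9]
finger_gap: 0.0134
grip_force: 45.0
```

Emit:
drive_tool([
  {"xyz": [0.64, -0.03, 0], "turn": [0, 0, 0], "hand": 1},
  {"xyz": [1.26, -0.05, 0], "turn": [0, 0, 0], "hand": 1},
  {"xyz": [1.86, -0.08, 0], "turn": [0, 0, 0], "hand": 1},
  {"xyz": [2.43, -0.1, 0], "turn": [0, 0, 0], "hand": 1},
  {"xyz": [2.98, -0.12, 0], "turn": [0, 0, 0], "hand": 1},
  {"xyz": [3.49, -0.14, 0], "turn": [0, 0, 0], "hand": 1},
  {"xyz": [3.97, -0.16, 0], "turn": [0, 0, 0], "hand": 1},
  {"xyz": [4.42, -0.18, 0], "turn": [0, 0, 0], "hand": 1},
  {"xyz": [4.84, -0.2, 0], "turn": [0, 0, 0], "hand": 1},
  {"xyz": [5.22, -0.21, 0], "turn": [0, 0, 0], "hand": 1},
  {"xyz": [5.56, -0.23, 0], "turn": [0, 0, 0], "hand": 1},
  {"xyz": [5.87, -0.24, 0], "turn": [0, 0, 0], "hand": 1},
])

```text
t: 17.58
tcp_pos: [0.4888, 0.2394, 0.2346]
orientation: [0.685, 0.729, -0.0, 0.0]
force: [-0.3, 0.0, -2.1]
finger_gap: 0.0135
grip_force: 45.0
```

Emit:
drive_tool([
  {"xyz": [0.27, -0.01, 0], "turn": [0, 0, 0], "hand": 1},
  {"xyz": [0.51, -0.02, 0], "turn": [0, 0, 0], "hand": 1},
  {"xyz": [0.71, -0.03, 0], "turn": [0, 0, 0], "hand": 1},
  {"xyz": [0.88, -0.04, 0], "turn": [0, 0, 0], "hand": 1},
  {"xyz": [1.01, -0.04, 0], "turn": [0, 0, 0], "hand": 1},
  {"xyz": [1.12, -0.05, 0], "turn": [0, 0, 0], "hand": 1},
  {"xyz": [1.2, -0.05, 0], "turn": [0, 0, 0], "hand": 1},
  {"xyz": [1.25, -0.05, 0], "turn": [0, 0, 0], "hand": 1},
  {"xyz": [1.28, -0.05, 0], "turn": [0, 0, 0], "hand": 1},
  {"xyz": [1.3, -0.05, 0], "turn": [0, 0, 0], "hand": 1},
  {"xyz": [1.31, -0.05, 0], "turn": [0, 0, 0], "hand": 1},
  {"xyz": [1.31, -0.05, 0], "turn": [0, 0, 0], "hand": 1},
])

```text
t: 18.58
tcp_pos: [0.4856, 0.2711, 0.2346]
orientation: [0.685, 0.729, -0.0, -0.0]
force: [0.1, 0.4, -3.2]
finger_gap: 0.0132
grip_force: 45.0
```

```bash
python3 lime.py; python3 go.py .4853 .2714 .234 96.5
```

```text
[0.4856 0.2711 0.2346] 45.0 [ 0.1   0.43 -3.22]
wrist lime-tcp mm [-14.7   0.5] px [257. 233.] 24.1
side lime-tcp mm [-6.4  3.6] px [205.9 145.3] 6.5
t 18.68 tcp [0.4857 0.2711 0.2347] close 3.58 q6 [ 0.3   0.38  1.41 -0.    1.35  0.24] F [-0.64 -0.5  -3.34] gap 0.0131 45.0
xyz [ 0.012 -0.013  0.027] turn [ 1.0000e-03 -0.0000e+00  1.7416e+01]
```

The lime kept its place in the carry. Now the quarter turn.

Emit:
drive_tool([
  {"xyz": [0, 0, 0], "turn": [0, 0, 0], "hand": 1},
  {"xyz": [0, 0, 0], "turn": [0, 0, 0.03], "hand": 1},
  {"xyz": [0, 0, 0], "turn": [0, 0, 0.09], "hand": 1},
  {"xyz": [0, 0, 0], "turn": [0, 0, 0.2], "hand": 1},
  {"xyz": [0, 0, 0], "turn": [0, 0, 0.38], "hand": 1},
  {"xyz": [0, 0, 0], "turn": [0, 0, 0.62], "hand": 1},
  {"xyz": [0, 0, 0], "turn": [0, 0, 0.94], "hand": 1},
  {"xyz": [0, 0, 0], "turn": [0, 0, 1.34], "hand": 1},
  {"xyz": [0, 0, 0], "turn": [0, 0, 1.81], "hand": 1},
  {"xyz": [0, 0, 0], "turn": [0, 0, 2.36], "hand": 1},
  {"xyz": [0, 0, 0], "turn": [0, 0, 2.98], "hand": 1},
  {"xyz": [0, 0, 0], "turn": [0, 0, 3.67], "hand": 1},
])

```text
t: 19.68
tcp_pos: [0.4856, 0.2712, 0.2346]
orientation: [0.793, 0.609, -0.0, -0.0]
force: [-0.2, 0.9, -2.7]
finger_gap: 0.0133
grip_force: 45.0
```

Emit:
drive_tool([
  {"xyz": [0, 0, 0], "turn": [0, 0, 0.75], "hand": 1},
  {"xyz": [0, 0, 0], "turn": [0, 0, 1.55], "hand": 1},
  {"xyz": [0, 0, 0], "turn": [0, 0, 2.39], "hand": 1},
  {"xyz": [0, 0, 0], "turn": [0, 0, 3.27], "hand": 1},
  {"xyz": [0, 0, 0], "turn": [0, 0, 4.17], "hand": 1},
  {"xyz": [0, 0, 0], "turn": [0, 0, 5.08], "hand": 1},
  {"xyz": [0, 0, 0], "turn": [0, 0, 5.99], "hand": 1},
  {"xyz": [0, 0, 0], "turn": [0, 0, 6.89], "hand": 1},
  {"xyz": [0, 0, 0], "turn": [0, 0, 7.76], "hand": 1},
  {"xyz": [0, 0, 0], "turn": [0, 0, 8.6], "hand": 1},
  {"xyz": [0, 0, 0], "turn": [0, 0, 9.41], "hand": 1},
  {"xyz": [0, 0, 0], "turn": [0, 0, 10.15], "hand": 1},
])

```text
t: 20.68
tcp_pos: [0.4856, 0.2712, 0.2346]
orientation: [0.978, 0.21, 0.0, -0.0]
force: [-0.1, -0.5, -3.7]
finger_gap: 0.0136
grip_force: 45.0
```

Emit:
drive_tool([
  {"xyz": [0, 0, 0], "turn": [0, 0, 0.69], "hand": 1},
  {"xyz": [0, 0, 0], "turn": [0, 0, 1.31], "hand": 1},
  {"xyz": [0, 0, 0], "turn": [0, 0, 1.86], "hand": 1},
  {"xyz": [0, 0, 0], "turn": [0, 0, 2.33], "hand": 1},
  {"xyz": [0, 0, 0], "turn": [0, 0, 2.71], "hand": 1},
  {"xyz": [0, 0, 0], "turn": [0, 0, 3.02], "hand": 1},
  {"xyz": [0, 0, 0], "turn": [0, 0, 3.26], "hand": 1},
  {"xyz": [0, 0, 0], "turn": [0, 0, 3.42], "hand": 1},
  {"xyz": [0, 0, 0], "turn": [0, 0, 3.53], "hand": 1},
  {"xyz": [0, 0, 0], "turn": [0, 0, 3.59], "hand": 1},
  {"xyz": [0, 0, 0], "turn": [0, 0, 3.6], "hand": 1},
  {"xyz": [0, 0, 0], "turn": [0, 0, 3.6], "hand": 1},
])

```text
t: 21.68
tcp_pos: [0.4856, 0.2712, 0.2346]
orientation: [0.998, 0.057, 0.0, -0.0]
force: [-0.1, 0.1, -3.4]
finger_gap: 0.0134
grip_force: 45.0
```

Emit:
drive_tool([
  {"xyz": [0, 0, 0], "turn": [0, 0, 0], "hand": 1},
  {"xyz": [0, 0, 0], "turn": [0, 0, 0], "hand": 1},
  {"xyz": [0, 0, 0], "turn": [0, 0, 0], "hand": 1},
  {"xyz": [0, 0, 0], "turn": [0, 0, 0], "hand": 1},
  {"xyz": [0, 0, 0], "turn": [0, 0, 0], "hand": 1},
  {"xyz": [0, 0, 0], "turn": [0, 0, 0], "hand": 1},
  {"xyz": [0, 0, 0], "turn": [0, 0, 0], "hand": 1},
  {"xyz": [0, 0, 0], "turn": [0, 0, 0], "hand": 1},
  {"xyz": [0, 0, 0], "turn": [0, 0, 0], "hand": 1},
  {"xyz": [0, 0, 0], "turn": [0, 0, 0], "hand": 1},
  {"xyz": [0, 0, 0], "turn": [0, 0, 0], "hand": 1},
  {"xyz": [0, 0, 0], "turn": [0, 0, 0], "hand": 1},
])

```text
t: 22.68
tcp_pos: [0.4856, 0.2712, 0.2346]
orientation: [0.998, 0.057, -0.0, 0.0]
force: [-0.3, -0.0, -3.5]
finger_gap: 0.0133
grip_force: 45.0
```

```bash
python3 lime.py; python3 go.py .4853 .2714 .234 96.5; python3 - <<'E'
from cell import cams;import cv2,numpy as np
s=cams.capture("side")["image"];c=cams.capture("wrist")["image"]
b=cv2.resize(s[85:225,140:280],(420,420),interpolation=cv2.INTER_CUBIC)
cv2.imwrite("pics/f.png",np.hstack([c[:,90:470],b])[...,::-1])
E
```

```text
[0.4856 0.2712 0.2346] 45.0 [-0.28 -0.02 -3.53]
wrist lime-tcp mm [-2.3 14. ] px [257.  234.5] 23.6
side lime-tcp mm [-2.2  7.8] px [206.7 144.4] 6.5
t 22.78 tcp [0.4856 0.2712 0.2346] close -83.52 q6 [ 0.3   0.38  1.41 -0.    1.35  1.76] F [ 0.54 -0.36 -2.45] gap 0.0133 45.0
xyz [-0.012 -0.009  0.025] turn [ 0.    -0.    -0.003]
```

View pics/f.png

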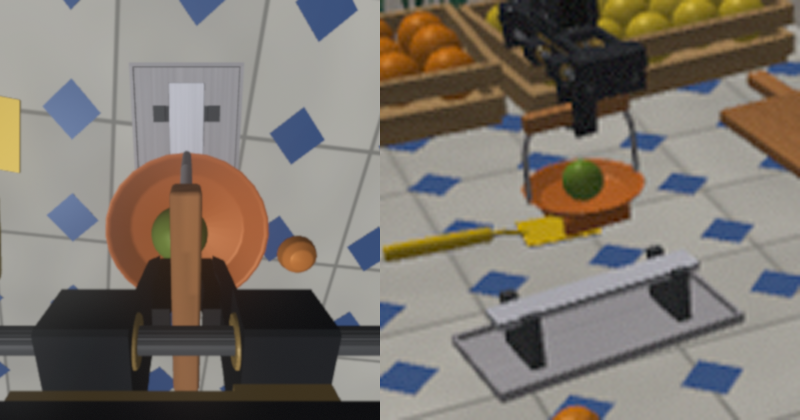

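The saucer hangs level over the bar with its handle along it. The lime, at (180,232), sits a few mm left of the rim's middle (187). I'll check that this is stable before handing in.

```bash
python3 - <<'E'
import pickle;from h import *;from cell import cams
def m(c):
    im=c["image"].astype(int);g=((im[...,1]>im[...,0]*1.08)&(im[...,1]>im[...,2]*1.5)&(im[...,1]>30)).astype(np.uint8)
    g[:,:200]=0;g[:,360:]=0;g[:150]=0;g[330:]=0;g=cv2.morphologyEx(g,cv2.MORPH_OPEN,np.ones((3,3)))
    v,u=np.nonzero(g)
    o=((im[...,0]>im[...,2]*1.8)&(im[...,0]>im[...,1]*1.3)).astype(np.uint8);o[:,:180]=0;o[:,370:]=0
    w=np.nonzero(o[225:240].sum(0)>5)[0]
    return "lime u",u.min(),u.max(),"v",v.min(),v.max(),"rim u",w.min(),w.max()
print(*m(pickle.load(open("w6.pkl","rb"))[0]))
for _ in range(3):print(*m(cams.capture("wrist")))
E
```

```text
lime u 250 299 v 218 254 rim u 197 358
lime u 243 259 v 217 257 rim u 196 357
lime u 243 259 v 217 257 rim u 196 357
lime u 243 259 v 217 257 rim u 196 357
```

Emit:
drive_tool([
  {"xyz": [0, 0, 0], "turn": [0, 0, 0], "hand": 1},
  {"xyz": [0, 0, 0], "turn": [0, 0, 0], "hand": 1},
  {"xyz": [0, 0, 0], "turn": [0, 0, 0], "hand": 1},
  {"xyz": [0, 0, 0], "turn": [0, 0, 0], "hand": 1},
  {"xyz": [0, 0, 0], "turn": [0, 0, 0], "hand": 1},
  {"xyz": [0, 0, 0], "turn": [0, 0, 0], "hand": 1},
  {"xyz": [0, 0, 0], "turn": [0, 0, 0], "hand": 1},
  {"xyz": [0, 0, 0], "turn": [0, 0, 0], "hand": 1},
  {"xyz": [0, 0, 0], "turn": [0, 0, 0], "hand": 1},
  {"xyz": [0, 0, 0], "turn": [0, 0, 0], "hand": 1},
  {"xyz": [0, 0, 0], "turn": [0, 0, 0], "hand": 1},
  {"xyz": [0, 0, 0], "turn": [0, 0, 0], "hand": 1},
])

```text
t: 24.03
tcp_pos: [0.4856, 0.2712, 0.2346]
orientation: [0.998, 0.057, 0.0, -0.0]
force: [0.1, -0.7, -3.8]
finger_gap: 0.0133
grip_force: 45.0
```

```bash
python3 - <<'E'
from h import *;from cell import cams,get_obs
c=cams.capture("wrist");im=c["image"].astype(int)
g=((im[...,1]>im[...,0]*1.08)&(im[...,1]>im[...,2]*1.5)&(im[...,1]>30)).astype(np.uint8);g[:,:200]=0;g[:,360:]=0;g[:150]=0;g[330:]=0
g=cv2.morphologyEx(g,cv2.MORPH_OPEN,np.ones((3,3)));v,u=np.nonzero(g);print(u.min(),u.max(),v.min(),v.max(),get_obs()["t"])
E
```

```text
243 259 217 257 24.0833
```

The lime is at rest about 5 mm off the middle, well inside the 16 mm limit, and nothing is moving. Handing in.

```bash
python3 -c "
from cell import env
print(env.close_job())"
```

```text
the job is handed in; nothing more can be done
None
```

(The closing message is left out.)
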